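# Release the latched tray with the pin and set out the sanding block

### The arm

A 6-joint arm with a two-finger parallel gripper is mounted at the origin on a cart in front of the work surface, level with it; the furniture and walls round the work are solid. World frame = base frame: x ahead of the robot, y to its left, z up, the work surface at z = 0. Lengths are in mm, angles in rad, forces in N, time in s.
With the tool pointing down it reaches from about 275 to 1000 mm from the base axis. Payload 8.4 kg.
Tool frame: the origin (TCP) lies at the centre of the arm's flange, where the gripper is bolted on; the fingertips stand 173 mm ahead of it and the grasp point (between the pads) lies 155 mm ahead of it (tcp_to_tips is the distance from the TCP to the fingertips, in mm); z points along the fingers, x is the direction in which the jaws open and shut, and the axes are right-handed (so a half turn about z gives the same grasp; the last joint's range is limited). The gripper opens to 85 mm and grips with 20 to 120 N. Pads are 22 mm wide; open, the fingers measure 114 mm over their backs; the gripper's body (76 mm by 85 mm) begins 54 mm behind the grasp point. The pads swing forward as they close: fully open they stand 13 mm farther back than shut.
Start: joints at [1.134, 0.353, 1.633, -0, 1.155, -0.002], TCP at [263.268, 566.851, 404.681] pointing down, gripper open.
Joint ranges: [-2.63, 2.63], [-0.92, 2.1], [0.06, 2.66], [-1.3, 4.44], [0, 2.69], [-3.02, 3.02]. Speed limits (rad/s): [2.22, 2.22, 2.79, 3.14, 3.14, 3.14].

### API

Orientations are given as [roll, pitch, yaw] about the fixed x, y, z axes, in that order (R = Rz(yaw) Ry(pitch) Rx(roll)).
In Python, from rig import sense, grab_frame, camera_info, sign_off, tcp_to_tips gives the robot as it stands.
- The arm moves only by the shell command python3 -m creep 'ROWS' [FORCE]. ROWS is text: rows parted by semicolons, each of 5 numbers parted by spaces: the opening in per cent of the stroke, from 0 (shut) to 100 (fully open), then the shift along the tool's x, y, z in cm, then the turn about the tool's z in degrees. In form: fingers tx ty tz roll; .... A call has 1 to 20 rows; each row is the pose to reach, as a shift and turn from the pose measured when the call began, along the tool's axes at that moment; what a row does not reach only later rows make up. A row lasts 1/10 s, in which the tool goes at most 50 mm and 8.59 degrees, less where a joint would pass 70% of its speed; a pose out of reach is approached as far as the arm can. A call with a gripper value outside its range is refused whole. The fingers move at their own pace and stop on an object; FORCE is the grip in N (left out, the last holds). Time passes only in rows, so rows that repeat a pose let the fingers close. It gives the time, the measured TCP pose, the force and the opening at its end, in the units of the state.
- sense(): the state, without advancing time (a new reading comes with each control period).
- grab_frame(name): name is "scene" or "top" or "wrist"; returns (picture, depth): 480x640x3 uint8, blue, green, red; 480x640 float32, mm along the optical axis (not along the pixel's ray), 0 where there is no reading.
- camera_info(name): a dict with "vertical_fov" (degrees; the focal length in pixels is half the picture's height over the tangent of half this angle, whatever the lens; pixels are square), "cx", "cy" (the principal point, pixels), "D" ([k1, k2, p1, p2, k3] as OpenCV has them; the pictures are not rectified), "world_to_cam" (4x4, takes a point from world to camera coordinates). Camera axes: x right, y down, z forward; pixel columns grow to the right and rows downward; lengths in mm; the calibration is good to about 2 mm. A picture is of the moment at which its call begins: read the wrist's pose just before it. camera_info takes no time and is no camera call; for the wrist camera it gives the pose at the moment of the call.
- sign_off(): hands the job in, once; it reports no verdict.
The state is a dict: "clock": time; "qpos": joint angles; "qvel": joint speeds; "joint_efforts": joint torques, N m; "eef_pos": TCP position; "tcp_rot": TCP orientation; "contact_force": force on the tool from outside, world axes, zero at the start; "wrist_torque": the same for the moment, N m; "opening": opening from 0.0 (shut) to 1.0 (fully open).
Only numpy, scipy, OpenCV 4.12 (cv2) and the standard library are available. Lean on these libraries where they do the work, as an engineer would, in place of code of your own. Each camera call takes 0.05 s, during which the arm holds its last target.

### The job

Pull the long release pin out of its upright holder, reach down with it through the guide hole in the top of the low grey cabinet and press the hidden latch until the tray springs out. Put the pin back upright in the holder it came from, and only then take the sanding block out of the tray and set it flat on the grey board, wholly on it and not on the bowl. Leave the tray out, and do not knock over or push about the other things.

Things in the scene. Friction and masses are not known exactly. Their poses are not given: they have to be found in the camera images.
- pin_middle (a point): middle of the release pin, loose, 185 mm long, 60 g: a round steel shank 10 mm in diameter from the blunt-coned tip (6 mm across) up to 125 mm above it, then a round dark wooden handle 18 mm in diameter and 60 mm long at the top. z points from tip to handle; the point lies 92.5 mm from each end. Grip it by the handle. It stands with its tip in the pin holder and may lean some degrees.
- pin_tip (a point): lower end of the release pin, on its axis (z points along the pin to the handle)
- pin_handle (a point): point on the pin's axis within the wooden handle, 155 mm from the tip and 30 mm below the top: the height to grip; z points along the pin to its top
- pin_holder: pale ceramic goblet-shaped holder in which the release pin stands, loose, 0.6 kg: round foot 68 mm across, 77 mm high, funnel mouth about 38 mm wide narrowing to a straight well 18 mm wide in its lower 45 mm; the well's floor is 10 mm above the table. Origin at the centre of the underside, z up. A holder of the same look holds the rammer; the two may have changed places.
- rod_holder: the other, identical holder (68 mm foot, 77 mm high); the rammer stands in it. Leave it alone. Origin at the centre of the underside.
- rammer_middle (a point): middle of a short stout pale wooden rammer, 133 mm long, shank 16 mm thick with a 34 mm mushroom head on top, loose, standing in the other holder. Too thick for the hole; leave it standing. z along its axis to the head.
- cabinet: low grey sheet-metal cabinet, fixed, 170 mm deep (x), 180 mm wide (y), top surface 70 mm high. Origin at the centre of the underside; its front, from which the tray comes, faces its own -x.
- cabinet_hole (a point): centre of the mouth of a small steel guide funnel on the cabinet's top, toward its back (55 mm behind the cabinet's centre), at 80 mm height: the funnel's mouth is about 29 mm wide and 10 mm high and leads into a hole 14 mm in diameter in the top plate. The hidden latch is a flat sprung pad 22 by 24 mm straight below the hole, 38 mm below this point (42 mm above the table). Pressing it down 9 to 10 mm (3 to 6 N) frees the tray; it bottoms at 13 mm.
- tray (a joint): how far the steel tray has come out of the cabinet's front along the cabinet's -x, in m: 0 latched shut, 0.100 fully out. When the latch is freed a spring drives it fully out and keeps it there. It cannot be pulled out while latched.
- tray_floor (a point): centre of the tray's inner floor (14 mm above the table); moves with the tray. The tray inside is 95 mm along x and 157 mm along y; side walls reach 31 mm, back wall 39 mm, front panel 62 mm above the table.
- block_center (a point): centre of the black sanding block, loose, 120 g, 46 mm (x) by 74 mm (y) by 27 mm high (z). It lies flat in the tray with its long side roughly along the tray's travel, hidden until the tray comes out; pick it across its 46 mm width.
- board: flat grey board, fixed, 387 mm (x) by 232 mm (y), 17 mm thick; its top is 17 mm above the table. Origin at the centre of the underside. The block goes on its free near half (its own -x side).
- bowl: low pale bowl, 128 mm across, 47 mm high, loose, standing on the far (+x) half of the board. Leave it there. Origin at the centre of the underside.
- cup: pale cup without handle, 83 mm across, 84 mm high, loose, standing between the two holders. Leave it. Origin at the centre of the underside.

How it is judged (in metres and radians):
On the way, in this order (a step that is already met when the one before it is completed fails the run):
1. the release pin is pulled clear out of its holder (z of pin_tip in the frame of pin_holder above 0.08 m), for 0.1 s.
2. the latch is tripped and the tray has sprung out (value of joint tray above 0.085 m), for 0.1 s.
3. the pin stands in its own holder again, with the block still in the tray (horizontal distance between pin_tip and pin_holder below 0.015 m and z of pin_tip in the frame of pin_holder below 0.03 m and angle between pin_tip's own z axis and vertical below 0.35 rad and height (world z) of block_center below 0.045 m), for 0.2 s.
At the end, for the whole second after the job is handed in: Block flat (0.15 rad), at rest on the board, its centre within 170 mm (board x) and 93 mm (board y) of the board's centre; pin standing in its own upright holder (tip within 15 mm of its axis, under 30 mm above its underside, leaning under 0.35 rad); tray at least 60 mm out (x of block_center in the frame of board between -0.17 and 0.17 m and y of block_center in the frame of board between -0.093 and 0.093 m and height (world z) of block_center between 0.024 and 0.04 m and angle between block_center's own z axis and vertical below 0.15 rad and linear speed of block below 0.02 m/s and horizontal distance between pin_tip and pin_holder below 0.015 m and z of pin_tip in the frame of pin_holder below 0.03 m and angle between pin_tip's own z axis and vertical below 0.35 rad and angle between pin_holder's own z axis and vertical below 0.1 rad and value of joint tray above 0.06 m); the robot touches nothing.
It fails at once if the bowl is pushed over 40 mm or tipped (distance of bowl from where it was at the start of the episode above 0.04 m or angle between bowl's own z axis and vertical above 0.4 rad).
It fails at once if the cup is pushed over 40 mm or tipped (distance of cup from where it was at the start of the episode above 0.04 m or angle between cup's own z axis and vertical above 0.4 rad).
It fails at once if the rammer is pulled out or its holder pushed over 40 mm or tipped (distance of rammer_middle from where it was at the start of the episode above 0.05 m or distance of rod_holder from where it was at the start of the episode above 0.04 m or angle between rod_holder's own z axis and vertical above 0.3 rad).
It fails at once if the pin's holder is pushed over 60 mm or tipped over (distance of pin_holder from where it was at the start of the episode above 0.06 m or angle between pin_holder's own z axis and vertical above 0.5 rad).
It also fails if it takes over 61 s, if anything falls off the work surface, if the arm or the gripper's body presses on something with over 40 N, if the wrist force passes 120 N, or if a joint passes its speed limit or range.

## Working session

There is one attempt and no reset: what is moved stays moved. The work goes in short steps, Python scripts to look and compute and a shell command to move; the robot and the scene stay as the last step left them, time stands still between calls to the robot, and variables do not carry over. Pictures are saved under pics/ and viewed, and the job is handed in when it is done.

```bash
ls; mkdir -p pics; cat > h.py <<'E'
import numpy as np, cv2
from rig import *
def K(i):
    f=240/np.tan(np.radians(i["vertical_fov"])/2); return np.array([[f,0,i["cx"]],[0,f,i["cy"]],[0,0,1.]])
def rays(i,uv):
    n=cv2.undistortPoints(np.array(uv,float).reshape(-1,1,2),K(i),np.array(i["D"],float)).reshape(-1,2)
    T=np.array(i["world_to_cam"]); R=T[:3,:3]; c=-R.T@T[:3,3]
    return c,(np.c_[n,np.ones(len(n))])@R
def onz(i,uv,z):
    c,d=rays(i,uv); return c+d*((z-c[2])/d[:,2])[:,None]
def dep(i,uv,D):
    c,d=rays(i,uv); return np.array([c+d[k]*D[int(v),int(u)] for k,(u,v) in enumerate(uv)])
def proj(i,P):
    T=np.array(i["world_to_cam"]); return cv2.projectPoints(np.array(P,float).reshape(-1,1,3),cv2.Rodrigues(T[:3,:3])[0],T[:3,3],K(i),np.array(i["D"],float))[0].reshape(-1,2)
E
python3 - <<'E'
from h import *
import pickle
for n in ["scene","top","wrist"]:
    i=camera_info(n); p,d=grab_frame(n); cv2.imwrite(f"pics/{n}0.png",p); pickle.dump((i,p,d),open(f"{n}0.pkl","wb"))
    T=np.array(i["world_to_cam"]); print(n,i["vertical_fov"],i["cx"],i["cy"],i["D"],-T[:3,:3].T@T[:3,3],T[2,:3], (d>0).mean())
print(sense(), tcp_to_tips)
E
```

```text
pics
scene 49.08799772365058 320.7417879525443 231.17490860587 [-0.02997674  0.          0.          0.          0.        ] [ -74.98195967 -851.64129028  864.20839256] [ 0.4615082   0.66900189 -0.58262051] 0.88251953125
top 53.085450820100185 318.75019603328275 234.84151918994394 [-0.11408211  0.          0.          0.          0.        ] [ 271.6927356    29.30238118 1443.35278059] [ 0.1968537  -0.01150419 -0.98036538] 0.9959342447916667
wrist 70.29875592258118 315.50666396302614 245.6970815304824 [-0.06260296  0.          0.          0.          0.        ] [199.85105864 594.88542178 372.91274872] [ 0.24676001 -0.11474976 -0.9622588 ] 0.9960970052083333
{'clock': 0.15, 'qpos': array([ 1.13358761e+00,  3.53512380e-01,  1.63395114e+00,  2.83802732e-05,
        1.15518670e+00, -2.41929035e-03]), 'qvel': array([-7.11522802e-05, -9.54361242e-04, -2.33480996e-03,  1.37034379e-03,
       -2.49658696e-04, -1.52878788e-04]), 'joint_efforts': array([-1.31769275e-04, -6.05636358e+01, -3.42340922e+01, -1.16063097e-04,
        6.03780267e-03, -2.39095996e-06]), 'eef_pos': array([263.1968933 , 566.69152084, 404.12467571]), 'tcp_rot': array([-3.14156414e+00,  1.05750213e-03,  1.13599544e+00]), 'contact_force': array([ 0.45166349, -0.5208737 ,  0.36279786]), 'wrist_torque': array([-0.03082249,  0.05389092, -0.03798656]), 'opening': 0.9996079894155482} 173.4
```

View pics/scene0.png

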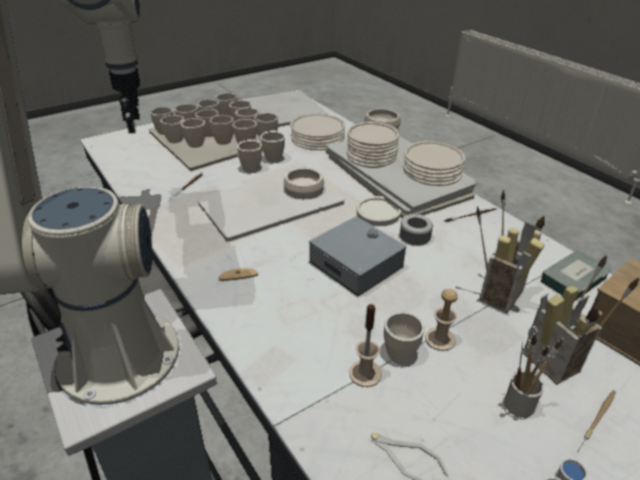

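View pics/top0.png

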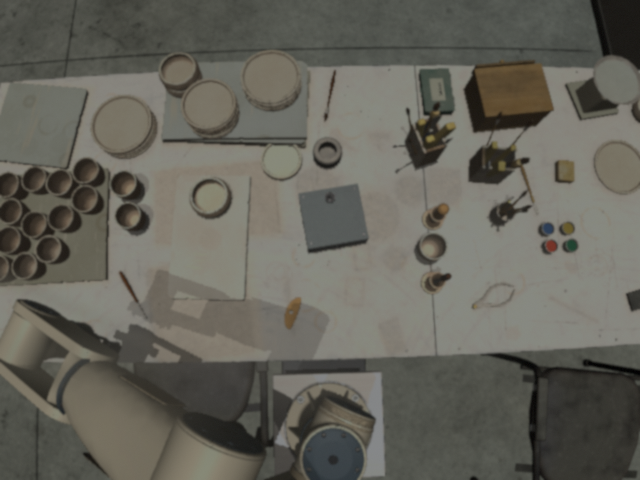

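View pics/wrist0.png

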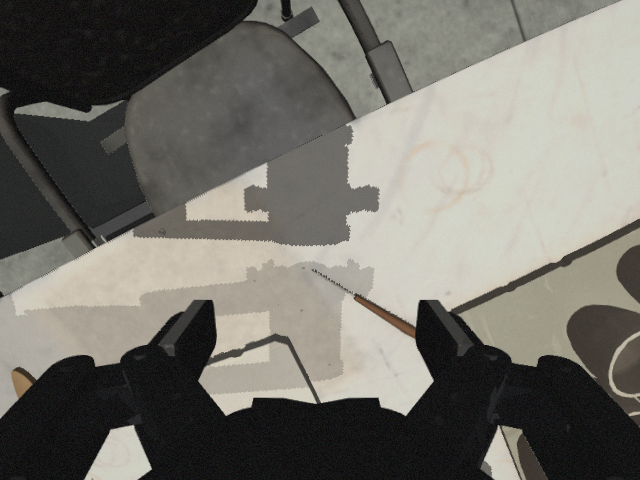

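The scene view shows the dark-handled pin at (370,320) in the near holder, with the foot at (366,373). The cup is at (403,338), the rammer at (449,300), the cabinet at (357,255) with its funnel at (373,234), and the board and bowl at (303,182). In the top view the pin is at (435,280), the cabinet at (333,217) and the board at (212,238).

```bash
python3 - <<'E'
from h import *
import pickle
i,p,d=pickle.load(open("top0.pkl","rb"))
a=cv2.resize(cv2.convertScaleAbs(p[160:310,290:490],alpha=1.8),None,fx=4,fy=4,interpolation=cv2.INTER_CUBIC); cv2.imwrite("pics/t1.png",a)
j,q,e=pickle.load(open("scene0.pkl","rb"))
a=cv2.resize(q[215:395,300:480],None,fx=3.3,fy=3.3,interpolation=cv2.INTER_CUBIC); cv2.imwrite("pics/s1.png",a)
E
```

```text
(no output)
```

View pics/t1.png

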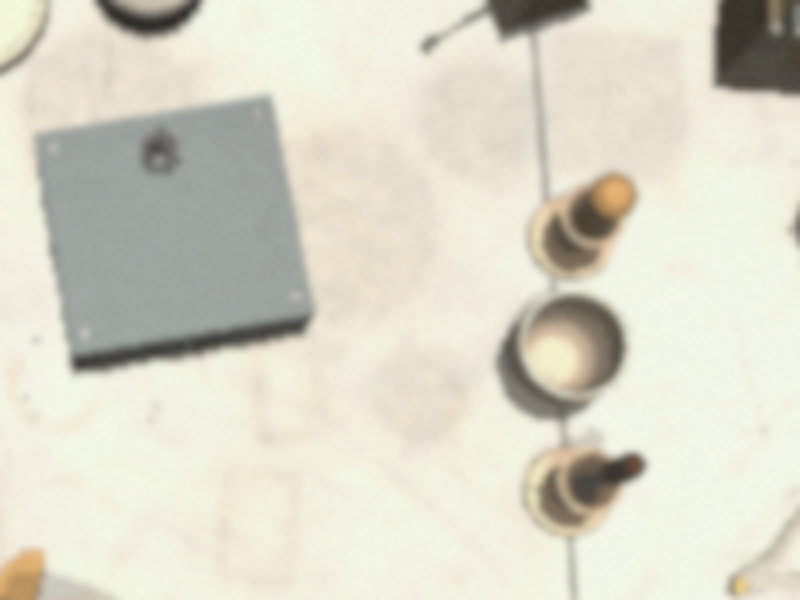

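View pics/s1.png

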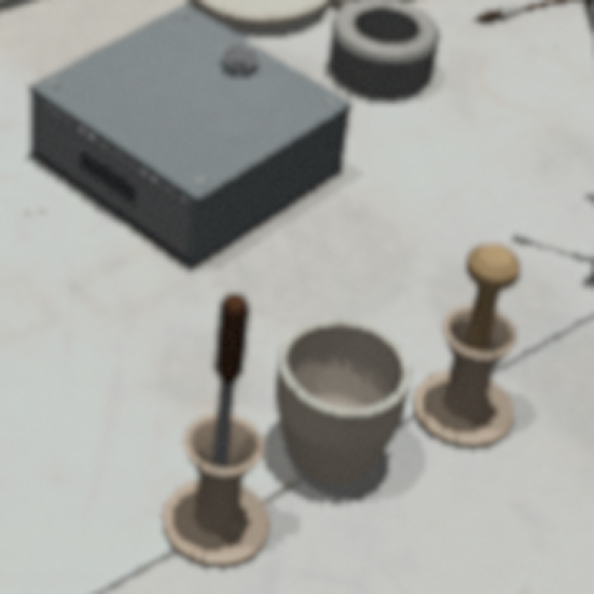

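```bash
python3 - <<'E'
from h import *
import pickle
i,p,d=pickle.load(open("top0.pkl","rb"))
j,q,e=pickle.load(open("scene0.pkl","rb"))
T=lambda x,y:[(x+.5)/4-.5+290,(y+.5)/4-.5+160]
S=lambda x,y:[(x+.5)/3.3-.5+300,(y+.5)/3.3-.5+215]
np.set_printoptions(precision=1,suppress=True)
def tri(a,b):
    c1,d1=rays(i,[a]);c2,d2=rays(j,[b]);d1=d1[0];d2=d2[0]
    A=np.c_[d1,-d2];s=np.linalg.lstsq(A,c2-c1,rcond=None)[0]
    P=c1+s[0]*d1;Q=c2+s[1]*d2;return (P+Q)/2,np.linalg.norm(P-Q)
print("foot top",onz(i,[T(568,491)],5),"scene",onz(j,[S(216,518)],5))
print("mouth top",onz(i,[T(600,480)],77),"scene",onz(j,[S(225,445)],77))
print("pintop",tri(T(632,466),S(234,303)))
print("handlebottom scene")
print("funnel",onz(i,[T(160,151)],80),onz(j,[S(239,61)],80))
cor=onz(i,[T(37,133),T(270,96),T(313,316),T(73,358)],70);print("cab",cor,cor.mean(0)); print(np.linalg.norm(np.diff(cor[[0,1,2,3,0]],axis=0),axis=1))
f=(cor[2]+cor[3])/2;b=(cor[0]+cor[1])/2;print("cab x yaw",np.degrees(np.arctan2((b-f)[1],(b-f)[0])))
ax=(b-f)/np.linalg.norm(b-f);print("hole from corners",cor.mean(0)+55*ax)
cs=onz(j,[S(32,90),S(190,8),S(350,103),S(193,196)],70);print("cab scene",cs,cs.mean(0))
print("cup rim",onz(i,[T(572,347)],84),onz(j,[S(341,372)],84))
print("rammerhead", tri(T(612,195),S(494,265)))
print("rodfoot",onz(i,[T(572,233)],5),onz(j,[S(465,405)],5))
E
```

```text
foot top [[ 405.3 -324.5    5. ]] scene [[ 405.1 -324.1    5. ]]
mouth top [[ 405.7 -330.6   77. ]] scene [[ 402.9 -328.2   77. ]]
pintop (array([ 403.5, -323.4,  188.9]), np.float64(0.2926722506818232))
handlebottom scene
funnel [[657.1 -21.7  80. ]] [[651.4 -29.7  80. ]]
cab [[ 676.1   68.7   70. ]
 [ 700.5 -105.7   70. ]
 [ 532.5 -129.7   70. ]
 [ 506.1   45.8   70. ]] [603.8 -30.2  70. ]
[176.1 169.7 177.6 171.6]
cab x yaw 7.913601995409413
hole from corners [658.3 -22.6  70. ]
cab scene [[ 504.    37.4   70. ]
 [ 673.3   60.8   70. ]
 [ 697.4 -108.1   70. ]
 [ 531.2 -129.4   70. ]] [601.5 -34.8  70. ]
cup rim [[ 502.1 -315.3   84. ]] [[ 495.2 -325.9   84. ]]
rammerhead (array([ 602.9, -340.6,  130.2]), np.float64(0.46406973102998467))
rodfoot [[ 605. -342.    5.]] [[ 602.2 -341.5    5. ]]
```

```bash
cat >> h.py <<'E'
from scipy.spatial.transform import Rotation as Ro
def go(x,y,z,yaw=None):
    s=sense(); R=Ro.from_euler('xyz',s['tcp_rot']).as_matrix(); dl=R.T@(np.array([x,y,z])-s['eef_pos'])/10
    yw=np.degrees(np.arctan2(R[1,0],R[0,0])); r=0 if yaw is None else (yw-yaw+180)%360-180
    print("shift cm",dl.round(2),"roll",round(r,1),"tilt",np.degrees(np.arccos(-R[2,2])).round(2),"pos",s['eef_pos'].round(1),"yaw",yw.round(1))
E
python3 -c "
from h import *
go(404,-326,500,97.9)"
```

```text
shift cm [-75.04  50.37  -9.51] roll -32.8 tilt 0.06 pos [263.2 566.7 404.1] yaw 65.1
```

```bash
python3 -m creep '100 -75 50.4 -9.5 -33;100 -75 50.4 -9.5 -33;100 -75 50.4 -9.5 -33;100 -75 50.4 -9.5 -33;100 -75 50.4 -9.5 -33;100 -75 50.4 -9.5 -33;100 -75 50.4 -9.5 -33;100 -75 50.4 -9.5 -33;100 -75 50.4 -9.5 -33;100 -75 50.4 -9.5 -33;100 -75 50.4 -9.5 -33;100 -75 50.4 -9.5 -33;100 -75 50.4 -9.5 -33;100 -75 50.4 -9.5 -33;100 -75 50.4 -9.5 -33;100 -75 50.4 -9.5 -33;100 -75 50.4 -9.5 -33;100 -75 50.4 -9.5 -33;100 -75 50.4 -9.5 -33;100 -75 50.4 -9.5 -33' 40; python3 -c "
from h import *
go(404,-326,500,97.9)"
```

```text
clock: 2.15
eef_pos: [404.3, -327.1, 499.4]
tcp_rot: [-3.14, 0.0, 1.71]
contact_force: [0.1, 0.9, 0.2]
opening: 0.997
shift cm [ 0.11 -0.02 -0.06] roll 0.1 tilt 0.07 pos [ 404.3 -327.1  499.4] yaw 98.0
```

```bash
python3 - <<'E'
from h import *
import pickle
n="wrist"
i=camera_info(n); p,d=grab_frame(n); cv2.imwrite(f"pics/w1.png",p); pickle.dump((i,p,d),open(f"w1.pkl","wb"))
E
```

```text
(no output)
```

View pics/w1.png

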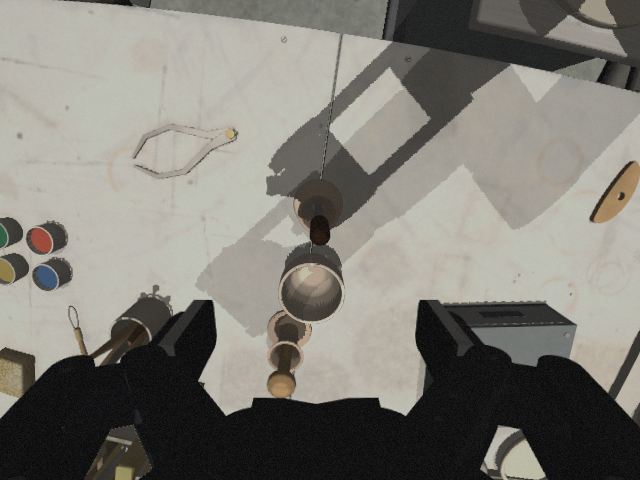

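The pin is near (319,230) below the foot at (318,205), the cup at (312,287) and the rammer at (282,380). I'll zoom in.

```bash
python3 - <<'E'
from h import *
import pickle
i,p,d=pickle.load(open("w1.pkl","rb"))
a=cv2.resize(cv2.convertScaleAbs(p[165:265,265:385],alpha=1.8,beta=20),None,fx=6,fy=6,interpolation=cv2.INTER_CUBIC); cv2.imwrite("pics/w1z.png",a)
# depth of handle top
for v in range(215,246,4):
    print(v,[round(x) for x in dep(i,[(u,v) for u in range(305,335,3)],d)[:,2]])
E
```

```text
215 [66, 60, 55, 48, 141, 142, 53, 59, 63, 70]
219 [71, 468, 62, 156, 162, 163, 159, 145, 68, 73]
223 [76, 72, 161, 174, 179, 180, 177, 170, 74, 75]
227 [78, 77, 180, 188, 191, 192, 189, 188, 76, 77]
231 [1, 0, 190, 193, 195, 195, 194, 191, 187, 0]
235 [0, -2, 192, 194, 194, 195, 194, 194, 190, -2]
239 [-1, -2, 192, 195, 194, 195, 195, 195, -1, 1]
243 [-1, -1, -763, 190, 195, 193, 194, -1, 0, 468]
```

View pics/w1z.png

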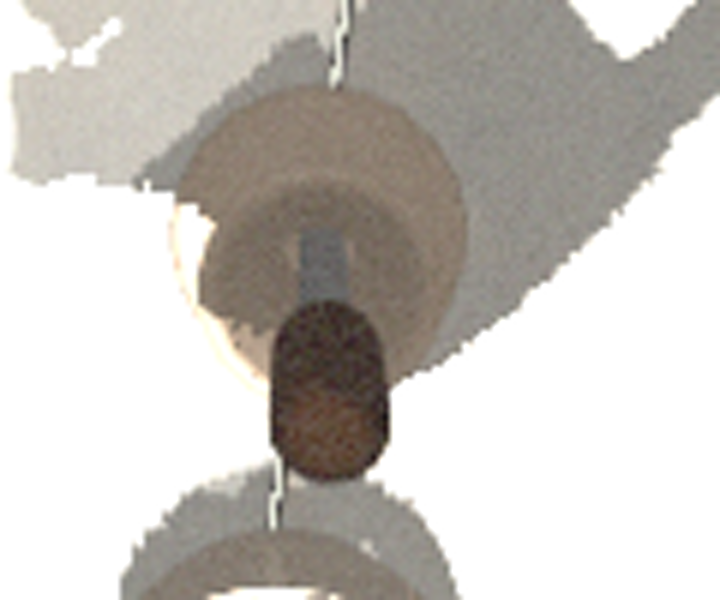

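```bash
python3 - <<'E'
from h import *
import pickle
np.set_printoptions(precision=1,suppress=True)
i,p,d=pickle.load(open("w1.pkl","rb"))
v,u=np.mgrid[165:265,265:385]; uv=np.c_[u.ravel(),v.ravel()]
P=dep(i,uv,d)
m=(P[:,2]>191.5)&(P[:,2]<200); print("top disc",P[m].mean(0),np.median(P[m],0),P[m].min(0),P[m].max(0),m.sum())
for a,b in [(80,110),(110,132),(140,155),(155,170),(170,185)]:
    m=(P[:,2]>a)&(P[:,2]<b); Q=P[m]; Q=Q[np.hypot(Q[:,0]-404,Q[:,1]+325)<25]; print(a,len(Q),Q.mean(0),"y ext",Q[:,1].min(),Q[:,1].max(),"x ext",Q[:,0].min(),Q[:,0].max())
c=lambda x,y:[(x+.5)/6-.5+265,(y+.5)/6-.5+165]
print("foot left/right",onz(i,[c(172,235),c(468,235)],6), "top", onz(i,[c(320,83)],6))
print("mouth l/r",onz(i,[c(198,280),c(440,280)],77),"mouth near",onz(i,[c(320,180)],77))
E
```

```text
top disc [ 403.1 -324.5  193.9] [ 403.  -324.5  194.2] [ 395.9 -331.5  191.6] [ 410.8 -317.   196.5] 232
80 38 [ 399.7 -325.    95.4] y ext -328.55794309889734 -320.58804984835984 x ext 398.7813680961953 401.5900619325404
110 8 [ 399.6 -325.   113.8] y ext -328.5173374197158 -321.19947365124125 x ext 398.9886830606502 401.006105494645
140 50 [ 396.9 -325.9  147.1] y ext -333.20947737690216 -316.8918055673764 x ext 394.6804495569436 402.60563031561503
155 61 [ 396.8 -325.6  162.6] y ext -333.0164695411399 -316.4321223958757 x ext 394.7606207789463 402.2731442470778
170 66 [ 396.6 -325.5  177.9] y ext -332.846651370529 -316.373801703868 x ext 394.59778354619897 401.871533191787
foot left/right [[ 409.6 -357.4    6. ]
 [ 400.2 -290.8    6. ]] top [[ 371.2 -328.9    6. ]]
mouth l/r [[ 406.2 -348.2   77. ]
 [ 399.7 -301.9   77. ]] mouth near [[ 383.8 -327.6   77. ]]
```

```bash
python3 -c "
from h import *
go(403.6,-324.8,320,97.9)"
```

```text
shift cm [ 0.09 -0.02 17.93] roll 0.1 tilt 0.09 pos [ 404.2 -325.7  499.3] yaw 98.0
```

```bash
python3 -m creep '60 0.1 0 4 0;60 0.1 0 8 0;60 0.1 0 12 0;60 0.1 0 15 0;60 0.1 0 17 0;60 0.1 0 17.9 0;60 0.1 0 17.9 0;60 0.1 0 17.9 0;0 0.1 0 17.9 0;0 0.1 0 17.9 0;0 0.1 0 17.9 0;0 0.1 0 17.9 0;0 0.1 0 17.9 0;0 0.1 0 17.9 0;0 0.1 0 17.9 0;0 0.1 0 17.9 0;0 0.1 0 17.9 0' 60; python3 -c "
from h import *
go(403.6,-324.8,320,97.9)
print(sense()['contact_force'])"
```

```text
clock: 3.9
eef_pos: [404.0, -324.9, 321.3]
tcp_rot: [-3.141, 0.0, 1.71]
contact_force: [0.0, 1.3, 7.6]
opening: 0.195
shift cm [ 0.01 -0.04  0.13] roll 0.1 tilt 0.02 pos [ 404.  -324.9  321.3] yaw 98.0
[0.04427989 1.34082744 7.61194855]
```

```bash
python3 -m creep '0 0 0 -1 0;0 0 0 -3 0;0 0 0 -6 0;0 0 0 -9 0;0 0 0 -12 0;0 0 0 -13.5 0;0 0 0 -13.5 0;0 0 0 -13.5 0;0 0 0 -13.5 0' 60; python3 - <<'E'
from h import *
import pickle
n="wrist"
i=camera_info(n); p,d=grab_frame(n); cv2.imwrite(f"pics/w2.png",p); pickle.dump((i,p,d),open(f"w2.pkl","wb"))
n="scene"
i=camera_info(n); p,d=grab_frame(n);  pickle.dump((i,p,d),open(f"s2.pkl","wb"))
a=cv2.resize(p[130:430,260:460],None,fx=2,fy=2); cv2.imwrite("pics/s2.png",a)
n="top"
i=camera_info(n); p,d=grab_frame(n); pickle.dump((i,p,d),open(f"t2.pkl","wb"))
go(653,-25,460)
E
```

```text
clock: 4.8
eef_pos: [403.7, -324.6, 455.2]
tcp_rot: [-3.14, -0.001, 1.71]
contact_force: [-0.7, -0.8, 0.2]
opening: 0.194
shift cm [26.22 28.84 -0.49] roll 0 tilt 0.11 pos [ 403.9 -324.7  455.2] yaw 98.0
```

View pics/w2.png

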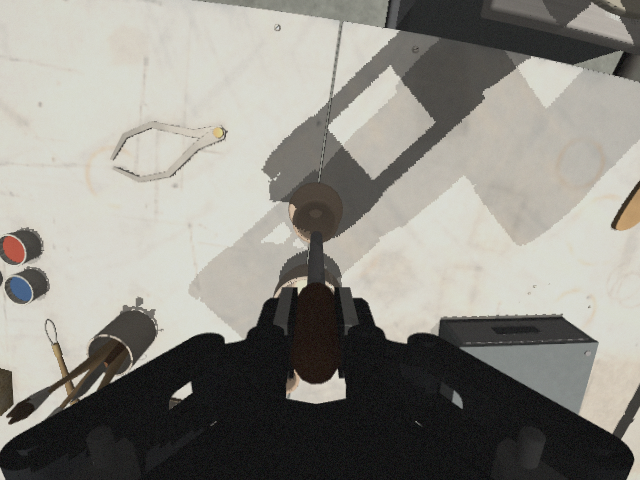

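View pics/s2.png

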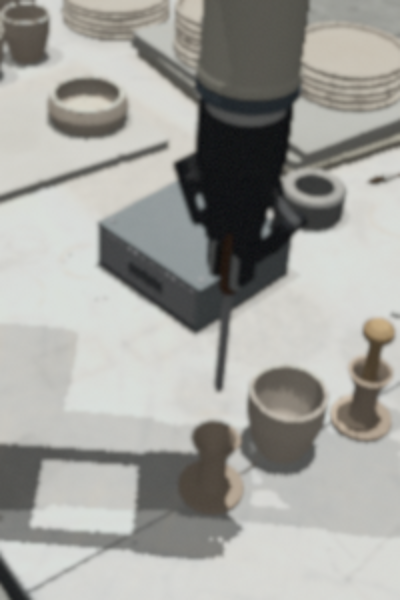

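The pin is held and out of the holder. Its tip is at about (316,233) in the wrist view and (369,324) in the scene view. Next I'll measure the pin axis relative to the TCP.

```bash
python3 - <<'E'
from h import *
import pickle
np.set_printoptions(precision=1,suppress=True)
i,p,d=pickle.load(open("w2.pkl","rb"))
v,u=np.mgrid[225:345,295:340]; uv=np.c_[u.ravel(),v.ravel()]
P=dep(i,uv,d); g=np.hypot(P[:,0]-404,P[:,1]+325)<20
for a in range(135,300,15):
    Q=P[g&(P[:,2]>a)&(P[:,2]<a+15)]
    if len(Q): print(a,len(Q),Q.mean(0),"y",Q[:,1].min(),Q[:,1].max(),"x",Q[:,0].min())
print("tip px plane",onz(i,[(316,233)],145))
a=cv2.resize(p[200:300,270:370],None,fx=6,fy=6,interpolation=cv2.INTER_CUBIC); cv2.imwrite("pics/w2z.png",a)
j,q,e=pickle.load(open("s2.pkl","rb"))
v,u=np.mgrid[240:330,355:385]; uv=np.c_[u.ravel(),v.ravel()]
P=dep(j,uv,e); g=np.hypot(P[:,0]-404,P[:,1]+325)<20
for a in range(135,300,15):
    Q=P[g&(P[:,2]>a)&(P[:,2]<a+15)]
    if len(Q): print("S",a,len(Q),Q.mean(0))
E
```

```text
135 4 [ 399.  -324.9  149.1] y -328.11968624892575 -321.6005301381093 x 398.44121378216886
150 52 [ 399.3 -325.   157.5] y -329.28959954046474 -319.8407661473626 x 398.0872234067618
165 61 [ 399.3 -324.8  172.6] y -329.22413550866384 -319.939913340658 x 398.03986082226504
180 69 [ 399.3 -325.   187.6] y -329.46220209219564 -320.28252874475083 x 398.0165615540708
195 85 [ 399.4 -325.1  202.5] y -329.44758190813565 -320.0356199725723 x 398.08903121934554
210 108 [ 399.3 -325.   217.7] y -329.30254832264154 -320.16919116163416 x 398.0342428226311
225 127 [ 399.4 -325.4  232.8] y -329.59147409403346 -320.24798130811996 x 397.99318491622574
240 159 [ 399.4 -325.2  247.9] y -329.6635758305767 -320.2603426899716 x 397.89737548618564
255 87 [ 398.9 -325.5  259.2] y -329.5605127978774 -320.74237567831636 x 395.779455199926
270 385 [ 396.2 -325.9  279.5] y -335.02244867774675 -316.28079344364323 x 390.6457279118486
285 728 [ 395.6 -325.4  293. ] y -335.45173096591554 -316.5146543505229 x 389.8196151861986
tip px plane [[ 401.3 -324.6  145. ]]
S 135 9 [ 399.3 -327.5  146.8]
S 150 30 [ 399.4 -327.6  157.5]
S 165 33 [ 399.6 -327.6  172.3]
S 180 34 [ 399.5 -327.3  188.6]
S 195 29 [ 399.4 -328.1  202.9]
S 210 38 [ 399.6 -327.3  218.1]
S 225 27 [ 399.7 -327.9  232.4]
S 240 40 [ 399.6 -327.6  246.8]
S 255 29 [ 399.4 -328.2  262.1]
S 270 51 [ 395.4 -328.3  277.8]
S 285 111 [ 393.4 -327.8  292.1]
```

View pics/w2z.png

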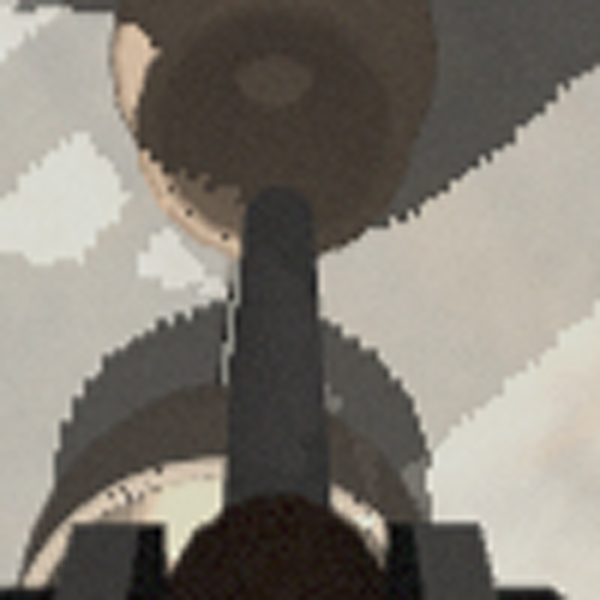

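```bash
python3 -c "
from h import *
go(645,-80,460,97.9)"
```

```text
shift cm [20.88 27.28 -0.49] roll 0.1 tilt 0.11 pos [ 403.9 -324.7  455.2] yaw 98.0
```

```bash
python3 -m creep '0 2 2.6 -0.5 0;0 5 6.5 -0.5 0;0 8 10.5 -0.5 0;0 11 14.4 -0.5 0;0 14 18.3 -0.5 0;0 17 22.2 -0.5 0;0 19.5 25.5 -0.5 0;0 20.9 27.3 -0.5 0;0 20.9 27.3 -0.5 0;0 20.9 27.3 -0.5 0;0 20.9 27.3 -0.5 0;0 20.9 27.3 -0.5 0'; python3 - <<'E'
from h import *
import pickle
n="wrist"
i=camera_info(n); p,d=grab_frame(n); cv2.imwrite(f"pics/w3.png",p); pickle.dump((i,p,d),open(f"w3.pkl","wb"))
go(657,-24,460)
E
```

```text
clock: 6.15
eef_pos: [644.5, -80.8, 460.1]
tcp_rot: [-3.14, -0.001, 1.709]
contact_force: [0.3, 0.1, 0.0]
opening: 0.195
shift cm [5.45 2.01 0.02] roll 0 tilt 0.11 pos [644.6 -80.7 460.2] yaw 97.9
```

View pics/w3.png

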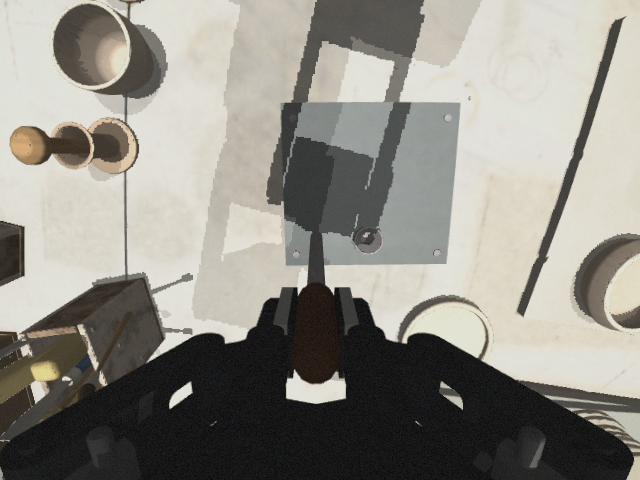

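The funnel mouth is at about (368,239). The cabinet's top corners are (281,102), (460,103), (447,264) and (287,266).

```bash
python3 - <<'E'
from h import *
import pickle
np.set_printoptions(precision=1,suppress=True)
i,p,d=pickle.load(open("w3.pkl","rb"))
g=p[220:260,345:395]
cv2.imwrite("pics/w3z.png",cv2.resize(cv2.convertScaleAbs(g,alpha=1.6),None,fx=12,fy=12,interpolation=cv2.INTER_CUBIC))
cor=onz(i,[(287,266),(447,264),(460,103),(281,102)],70);print(cor,cor.mean(0),np.linalg.norm(np.diff(cor[[0,1,2,3,0]],axis=0),axis=1))
f=(cor[2]+cor[3])/2;b=(cor[0]+cor[1])/2;ax=(b-f)/np.linalg.norm(b-f);print(np.degrees(np.arctan2(ax[1],ax[0])),cor.mean(0)+55*ax)
v,u=np.mgrid[220:260,345:395]; uv=np.c_[u.ravel(),v.ravel()]
P=dep(i,uv,d); m=(P[:,2]>75)&(P[:,2]<85)&(np.hypot(P[:,0]-656,P[:,1]+25)<25);Q=P[m];print(len(Q),Q.mean(0),Q.min(0),Q.max(0), (Q.min(0)+Q.max(0))/2)
m=(P[:,2]<62)&(P[:,2]>20);Q=P[m];print("in hole",len(Q),Q.mean(0),Q.min(0),Q.max(0))
print("px",onz(i,[(368,239)],80))
E
```

```text
[[ 703.  -104.6   70. ]
 [ 676.    72.8   70. ]
 [ 508.4   46.1   70. ]
 [ 533.9 -130.7   70. ]] [605.3 -29.1  70. ] [179.4 169.7 178.7 171.1]
8.91465662039643 [659.6 -20.6  70. ]
320 [660.  -21.   78.1] [643.6 -36.7  75. ] [674.6  -6.8  81.8] [659.1 -21.8  78.4]
in hole 108 [664.6 -17.2  41.6] [658.2 -23.9  39.2] [671.  -10.4  43.2]
px [[657.5 -22.8  80. ]]
```

View pics/w3z.png

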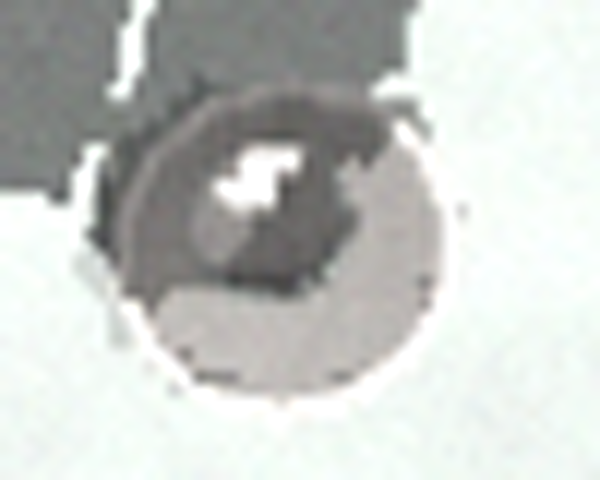

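```bash
python3 -m creep '0 2 0.8 0 0;0 4 1.5 0 0;0 5.6 2.2 0 0;0 5.6 2.2 0 0;0 5.6 2.2 0 0;0 5.6 2.2 2 0;0 5.6 2.2 4 0;0 5.6 2.2 5.5 0;0 5.6 2.2 6.2 0;0 5.6 2.2 6.2 0;0 5.6 2.2 6.2 0;0 5.6 2.2 6.2 0;0 5.6 2.2 6.2 0'; python3 - <<'E'
from h import *
import pickle
go(659,-22,342)
print(sense()['contact_force'])
n="wrist"
i=camera_info(n); p,d=grab_frame(n); cv2.imwrite(f"pics/w4.png",p); pickle.dump((i,p,d),open(f"w4.pkl","wb"))
E
```

```text
clock: 7.5
eef_pos: [658.8, -22.2, 399.1]
tcp_rot: [-3.141, -0.001, 1.709]
contact_force: [-0.7, -0.5, -1.3]
opening: 0.194
shift cm [0.01 0.03 5.71] roll 0 tilt 0.05 pos [658.8 -22.2 399.1] yaw 97.9
[-0.74706949 -0.4969039  -1.31483065]
```

View pics/w4.png

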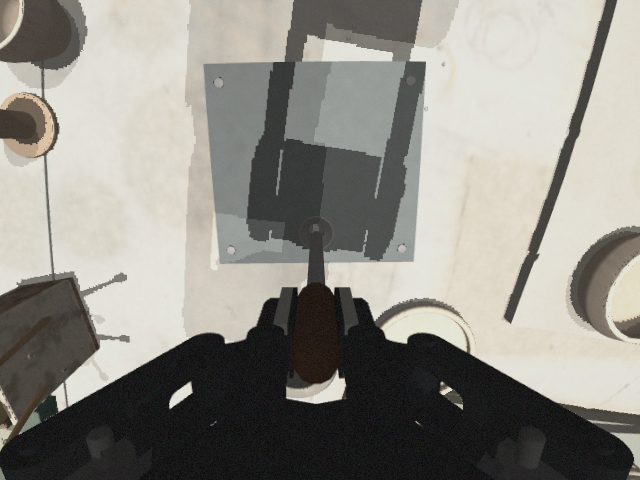

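The pin tip at (316,230) sits right over the funnel mouth, which is centred at about (316,232). I'll insert it gently.

```bash
python3 -m creep '0 0 0 0.5 0;0 0 0 1 0;0 0 0 1.6 0;0 0 0 2.2 0;0 0 0 2.8 0;0 0 0 3.4 0;0 0 0 3.8 0;0 0 0 3.8 0;0 0 0 3.8 0'; python3 - <<'E'
from h import *
go(659,-22,342)
print(sense()['contact_force'])
E
```

```text
clock: 8.45
eef_pos: [658.8, -22.2, 361.0]
tcp_rot: [-3.141, -0.001, 1.709]
contact_force: [1.0, 0.2, -0.1]
opening: 0.195
shift cm [0.01 0.03 1.9 ] roll 0 tilt 0.05 pos [658.8 -22.2 361. ] yaw 97.9
[ 1.02563293  0.22468553 -0.12377685]
```

Tip at about 50 mm height with no contact, so it's through the hole. Now I'll press.

```bash
python3 -m creep '0 0 0 0.4 0;0 0 0 0.8 0;0 0 0 1.1 0;0 0 0 1.4 0;0 0 0 1.6 0;0 0 0 1.8 0;0 0 0 1.9 0;0 0 0 1.9 0;0 0 0 1.9 0'; python3 - <<'E'
from h import *
import pickle
go(659,-22,342)
print(sense()['contact_force'])
n="wrist"
i=camera_info(n); p,d=grab_frame(n); cv2.imwrite(f"pics/w5.png",p); pickle.dump((i,p,d),open(f"w5.pkl","wb"))
E
```

```text
clock: 9.35
eef_pos: [658.9, -22.1, 342.2]
tcp_rot: [3.141, -0.001, 1.709]
contact_force: [0.4, 0.1, 4.2]
opening: 0.197
shift cm [0.01 0.01 0.02] roll 0 tilt 0.04 pos [658.9 -22.1 342.2] yaw 97.9
[0.36410121 0.0541333  4.18914258]
```

View pics/w5.png

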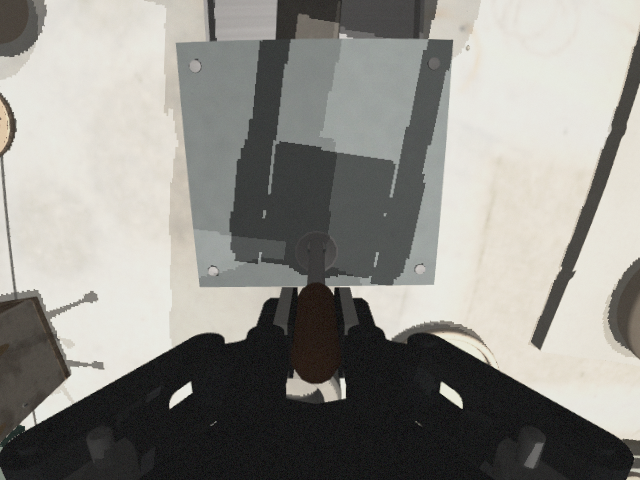

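Something has come out of the front, visible at (210–435, 0–40). I'll withdraw the pin and check with the top camera.

```bash
python3 -m creep '0 0 0 -1 0;0 0 0 -3 0;0 0 0 -6 0;0 0 0 -9 0;0 0 0 -11.5 0;0 0 0 -11.5 0;0 0 0 -11.5 0'; python3 - <<'E'
from h import *
import pickle
n="wrist"
i=camera_info(n); p,d=grab_frame(n); cv2.imwrite(f"pics/w6.png",p); pickle.dump((i,p,d),open(f"w6.pkl","wb"))
go(404,-325,460,97.9)
E
```

```text
clock: 10.1
eef_pos: [658.6, -22.2, 457.1]
tcp_rot: [-3.142, -0.001, 1.709]
contact_force: [0.5, 0.3, -1.1]
opening: 0.191
shift cm [-26.48 -29.38  -0.37] roll 0.0 tilt 0.12 pos [658.4 -22.2 456.1] yaw 97.9
```

View pics/w6.png

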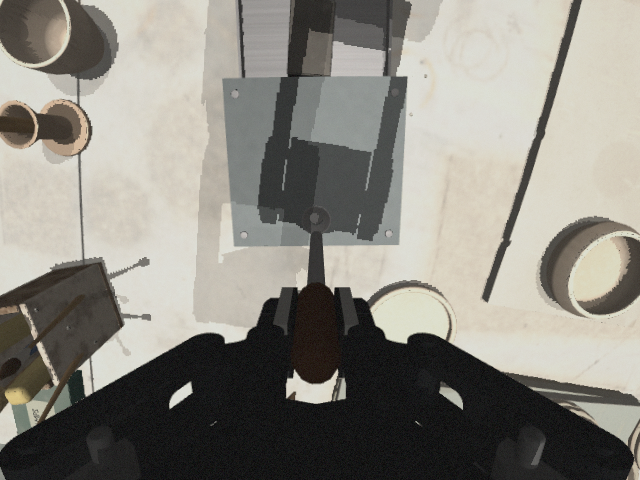

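```bash
python3 -m creep '0 -2 -2.2 -0.4 0;0 -5 -5.5 -0.4 0;0 -8 -8.9 -0.4 0;0 -11 -12.2 -0.4 0;0 -14 -15.5 -0.4 0;0 -17 -18.9 -0.4 0;0 -20 -22.2 -0.4 0;0 -23 -25.5 -0.4 0;0 -25.5 -28.3 -0.4 0;0 -26.5 -29.4 -0.4 0;0 -26.5 -29.4 -0.4 0;0 -26.5 -29.4 -0.4 0;0 -26.5 -29.4 -0.4 0'; python3 - <<'E'
from h import *
import pickle
go(404,-325,400,97.9)
n="top"
i=camera_info(n); p,d=grab_frame(n); cv2.imwrite("pics/t7.png",cv2.resize(cv2.convertScaleAbs(p[160:320,280:480],alpha=1.8),None,fx=3.6,fy=3.6,interpolation=cv2.INTER_CUBIC)); pickle.dump((i,p,d),open(f"t7.pkl","wb"))
n="wrist"
i=camera_info(n); p,d=grab_frame(n); cv2.imwrite(f"pics/w7.png",p); pickle.dump((i,p,d),open(f"w7.pkl","wb"))
E
```

```text
clock: 11.45
eef_pos: [404.5, -324.4, 459.8]
tcp_rot: [-3.14, -0.002, 1.71]
contact_force: [-0.1, 0.8, -0.7]
opening: 0.198
shift cm [-0.06 -0.04  5.98] roll 0.1 tilt 0.16 pos [ 404.5 -324.4  459.8] yaw 98.0
```

View pics/t7.png

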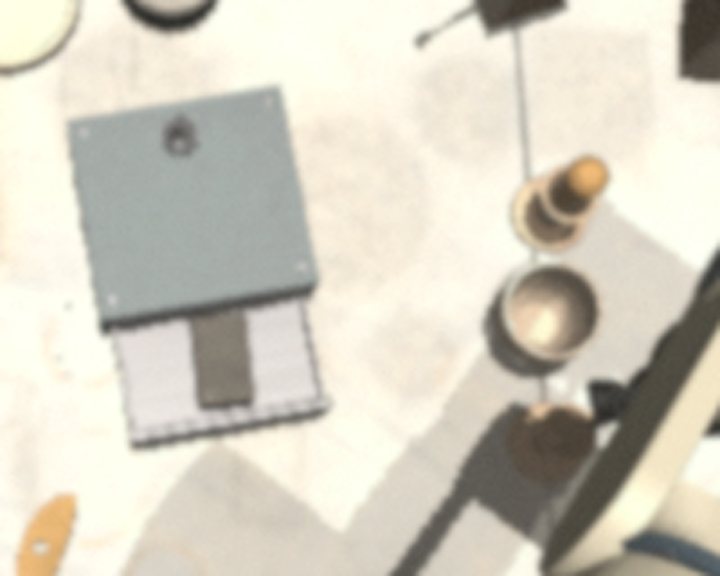

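View pics/w7.png

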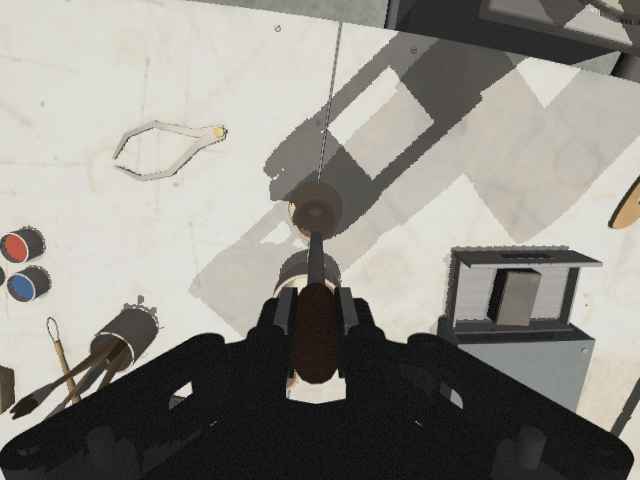

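The tray is fully out with the block in it, at (222,358) in the top crop, and the holder is where it was at (316,205). Now I'll insert the pin.

```bash
python3 -m creep '0 0 0 2 0;0 0 0 4 0;0 0 0 6 0;0 0 0 7.5 0;0 0 0 9 0;0 0 0 10.5 0;0 0 0 12 0;0 0 0 13 0;0 0 0 13.6 0;0 0 0 13.6 0;0 0 0 13.6 0;0 0 0 13.6 0'; python3 - <<'E'
from h import *
go(404,-325,321.5,97.9)
print(sense()['contact_force'])
E
```

```text
clock: 12.75
eef_pos: [404.5, -324.3, 324.7]
tcp_rot: [-3.141, -0.001, 1.711]
contact_force: [-0.8, 0.1, -0.3]
opening: 0.193
shift cm [-0.06 -0.06  0.32] roll 0.1 tilt 0.07 pos [ 404.5 -324.3  324.7] yaw 98.0
[-0.76143593  0.10956677 -0.29098236]
```

```bash
python3 -m creep '0 0 0 0.2 0;0 0 0 0.25 0;0 0 0 0.25 0;30 0 0 0.25 0;40 0 0 0.25 0;50 0 0 0.25 0;55 0 0 0.25 0;55 0 0 0.25 0;55 0 0 0.25 0;55 0 0 -2 0;55 0 0 -5 0;55 0 0 -9 0;55 0 0 -13 0;55 0 0 -17 0;55 0 0 -17.5 0;55 0 0 -17.5 0;55 0 0 -17.5 0'; python3 - <<'E'
from h import *
import pickle
n="wrist"
i=camera_info(n); p,d=grab_frame(n); cv2.imwrite(f"pics/w8.png",p); pickle.dump((i,p,d),open(f"w8.pkl","wb"))
print(sense()['contact_force'])
v,u=np.mgrid[165:265,265:385]; uv=np.c_[u.ravel(),v.ravel()]
P=dep(i,uv,d)
m=(P[:,2]>191.5)&(P[:,2]<200); print("top disc",P[m].mean(0),m.sum())
E
```

```text
clock: 14.45
eef_pos: [404.4, -324.2, 498.5]
tcp_rot: [-3.139, -0.002, 1.711]
contact_force: [0.1, 0.2, 0.7]
opening: 0.55
[-0.02616819 -0.2697896   0.85586477]
top disc [ 403.47200619 -324.84414133  193.95368956] 223
```

View pics/w8.png

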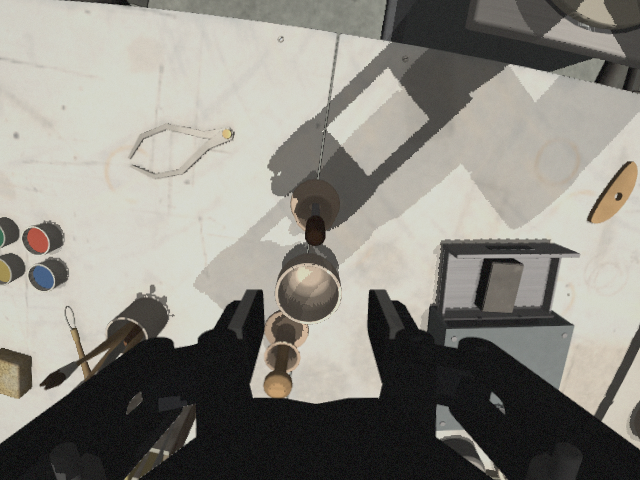

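The pin is back and upright, with its top at (403,−325,194) as at the start. Next I'll hover over the tray.

```bash
python3 - <<'E'
from h import *
import pickle
i,p,d=pickle.load(open("t7.pkl","rb"))
c=lambda x,y:[(x+.5)/3.6-.5+280,(y+.5)/3.6-.5+160]
print(onz(i,[c(222,358),c(192,316),c(244,312),c(252,400),c(199,406)],41).round(1))
go(480,-45,450,97.9)
E
```

```text
[[478.6 -51.7  41. ]
 [514.2 -28.2  41. ]
 [516.4 -71.2  41. ]
 [443.4 -74.9  41. ]
 [439.6 -31.5  41. ]]
shift cm [26.58 11.39  4.84] roll 0.1 tilt 0.22 pos [ 404.4 -324.2  498.1] yaw 98.0
```

```bash
python3 -m creep '80 3 1.3 0 0;80 7 3 1 0;80 11 4.7 2 0;80 15 6.4 3 0;80 19 8.1 4 0;80 23 9.8 4.8 3;80 26 11 4.8 5;80 26 11 4.8 5;80 26 11 4.8 5;80 26 11 4.8 5;80 26 11 4.8 5'; python3 - <<'E'
from h import *
import pickle
n="wrist"
i=camera_info(n); p,d=grab_frame(n); cv2.imwrite(f"pics/w9.png",p); pickle.dump((i,p,d),open(f"w9.pkl","wb"))
np.set_printoptions(precision=1,suppress=True)
v,u=np.mgrid[0:480,0:640]; uv=np.c_[u.ravel(),v.ravel()]
P=dep(i,uv,d)
m=(P[:,2]>36)&(P[:,2]<46)&(np.abs(P[:,0]-478)<60)&(np.abs(P[:,1]+51)<45)
M=cv2.morphologyEx(m.reshape(480,640).astype(np.uint8),cv2.MORPH_OPEN,np.ones((5,5)))
cs=cv2.findContours(M,0,2)[0]; c=max(cs,key=cv2.contourArea)
W=onz(i,c.reshape(-1,2).astype(float),41)[:,:2].astype(np.float32)
r=cv2.minAreaRect(W);print(r,cv2.boxPoints(r),P[M.ravel()>0].mean(0))
go(r[0][0],r[0][1],250)
E
```

```text
clock: 15.6
eef_pos: [476.7, -52.3, 450.1]
tcp_rot: [-3.138, -0.002, 1.622]
contact_force: [-0.4, -1.0, 0.1]
opening: 0.802
((477.25469970703125, -52.70100402832031), (73.48921203613281, 45.58745193481445), 4.121565818786621) [[439.  -32.6]
 [442.2 -78.1]
 [515.5 -72.8]
 [512.3 -27.3]] [477.6 -53.   40.5]
shift cm [-0.1  0.1 20. ] roll 0 tilt 0.23 pos [476.7 -52.2 450.3] yaw 92.9
```

View pics/w9.png

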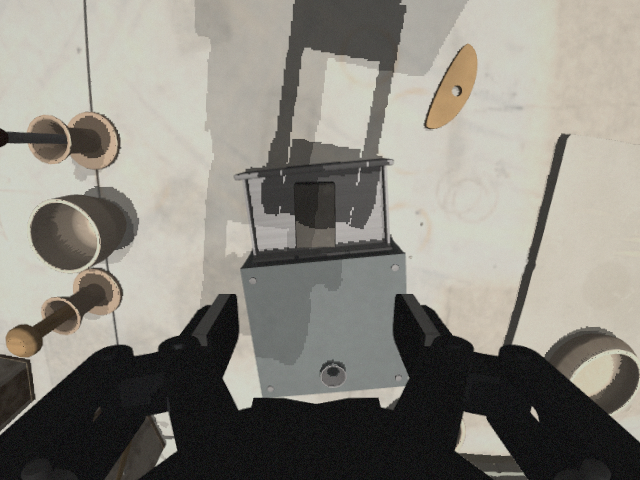

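```bash
python3 -m creep '80 0 0.1 4 0;80 -0.1 0.1 8 -1;80 -0.1 0.1 12 -1;80 -0.1 0.1 16 -1;80 -0.1 0.1 20 -1;80 -0.1 0.1 22 -1;80 -0.1 0.1 22 -1;80 -0.1 0.1 22 -1;80 -0.1 0.1 22 -1' 50; python3 - <<'E'
from h import *
go(477.3,-52.7,189,94.1)
print(sense()['contact_force'])
E
```

```text
clock: 16.55
eef_pos: [477.7, -53.1, 231.6]
tcp_rot: [-3.141, -0.002, 1.639]
contact_force: [-0.1, -0.7, 1.0]
opening: 0.802
shift cm [ 0.04 -0.03  4.26] roll -0.2 tilt 0.12 pos [477.7 -53.1 231.6] yaw 93.9
[-0.13807019 -0.70715033  1.02774893]
```

```bash
python3 -m creep '80 0 0 1.5 0;80 0 0 3 0;80 0 0 3.8 0;80 0 0 4.2 0;80 0 0 4.2 0;80 0 0 4.2 0;65 0 0 4.2 0;50 0 0 4.2 0;40 0 0 4.2 0;30 0 0 4.2 0;30 0 0 4.2 0;30 0 0 4.2 0;30 0 0 4.2 0;30 0 0 4.2 0' 60; python3 - <<'E'
from h import *
go(477.3,-52.7,189,94.1)
print(sense()['contact_force'])
E
```

```text
clock: 17.95
eef_pos: [477.9, -53.1, 190.4]
tcp_rot: [-3.141, -0.002, 1.639]
contact_force: [-0.7, 0.5, 8.2]
opening: 0.526
shift cm [ 0.04 -0.06  0.14] roll -0.2 tilt 0.1 pos [477.9 -53.1 190.4] yaw 93.9
[-0.70267164  0.53758614  8.16289318]
```

```bash
python3 -m creep '30 0 0 -1 0;30 0 0 -3 0;30 0 0 -6 0;30 0 0 -10 0;30 0 0 -14 0;30 0 0 -16 0;30 0 0 -16 0;30 0 0 -16 0'; python3 - <<'E'
from h import *
import pickle
i,p,d=pickle.load(open("top0.pkl","rb"))
np.set_printoptions(precision=1,suppress=True)
cv2.imwrite("pics/t0b.png",cv2.resize(cv2.convertScaleAbs(p[165:315,155:275],alpha=2.0),None,fx=4,fy=4,interpolation=cv2.INTER_CUBIC))
n="wrist"
i=camera_info(n); p,d=grab_frame(n); cv2.imwrite(f"pics/w10.png",p)
E
```

```text
clock: 18.75
eef_pos: [477.6, -53.3, 350.6]
tcp_rot: [3.141, -0.002, 1.639]
contact_force: [0.1, -0.2, -1.9]
opening: 0.522
```

View pics/t0b.png

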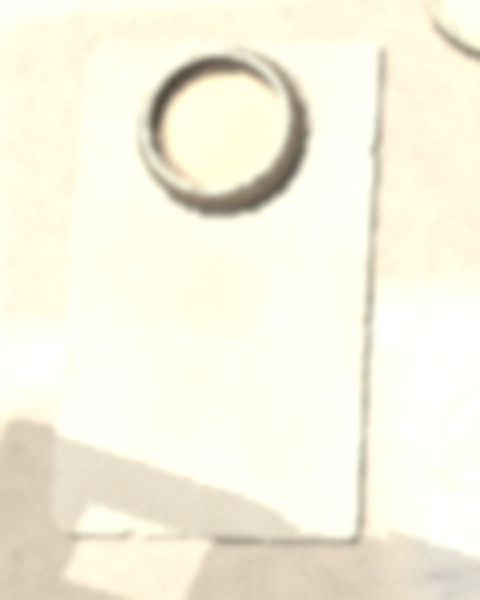

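View pics/w10.png

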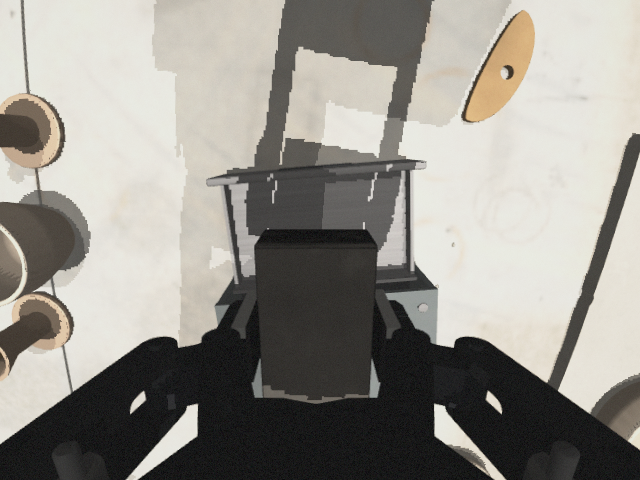

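The block is held square, at (317,320) in the wrist view. In the top crop the board's corners are about (92,42), (382,45), (360,540) and (52,533), with the bowl at (222,130).

```bash
python3 - <<'E'
from h import *
import pickle
np.set_printoptions(precision=1,suppress=True)
i,p,d=pickle.load(open("top0.pkl","rb"))
c=lambda x,y:[(x+.5)/4-.5+155,(y+.5)/4-.5+165]
Q=onz(i,[c(92,42),c(382,45),c(360,538),c(55,533)],17);print(Q,Q.mean(0),np.linalg.norm(np.diff(Q[[0,1,2,3,0]],axis=0),axis=1))
print("bowl",onz(i,[c(222,125)],47))
ctr=Q.mean(0);near=(Q[2]+Q[3])/2;far=(Q[0]+Q[1])/2;ax=(far-near)/np.linalg.norm(far-near)
t=ctr-80*ax;print(np.degrees(np.arctan2(ax[1],ax[0])),"target",t)
print(dep(i,[(215,255),(200,260),(230,250)],d))
go(t[0],t[1],350,95.5)
E
```

```text
[[760.6 450.1  17. ]
 [750.9 221.2  17. ]
 [369.8 237.2  17. ]
 [378.  466.3  17. ]] [564.8 343.7  17. ] [229.1 381.5 229.3 383. ]
bowl [[681.  338.6  47. ]]
-2.4167447456992126 target [484.9 347.1  17. ]
[[504.5 327.4  15.3]
 [489.5 371.6  20.8]
 [518.3 281.5  17.3]]
shift cm [39.9  3.5  0. ] roll -1.6 tilt 0.13 pos [477.3 -53.3 349.7] yaw 93.9
```

```bash
python3 -m creep '30 2 0.2 0 0;30 6 0.5 0 0;30 10 0.9 0 0;30 14 1.2 0 0;30 18 1.6 0 0;30 22 1.9 0 0;30 26 2.3 0 0;30 30 2.6 0 0;30 34 3 0 0;30 38 3.3 0 0;30 39.9 3.5 0 0;30 39.9 3.5 0 0;30 39.9 3.5 3 0;30 39.9 3.5 7 0;30 39.9 3.5 10 0;30 39.9 3.5 12 0;30 39.9 3.5 12 0;30 39.9 3.5 12 0;30 39.9 3.5 12 0'; python3 - <<'E'
from h import *
import pickle
go(485,347,194)
n="wrist"
i=camera_info(n); p,d=grab_frame(n); cv2.imwrite(f"pics/w11.png",p);pickle.dump((i,p,d),open("w11.pkl","wb"))
print(dep(i,[(100,100),(300,60),(560,200),(300,300),(320,350)],d).round(1))
E
```

```text
clock: 20.7
eef_pos: [485.4, 347.2, 231.5]
tcp_rot: [-3.141, -0.003, 1.639]
contact_force: [0.6, 0.0, -1.1]
opening: 0.521
shift cm [-0.03 -0.04  3.75] roll 0 tilt 0.15 pos [485.4 347.2 231.5] yaw 93.9
[[395.4 218.9  -0.6]
 [373.2 331.8  17.1]
 [433.2 493.4   0. ]
 [471.1 340.1  81.7]
 [491.8 349.2  82.5]]
```

View pics/w11.png

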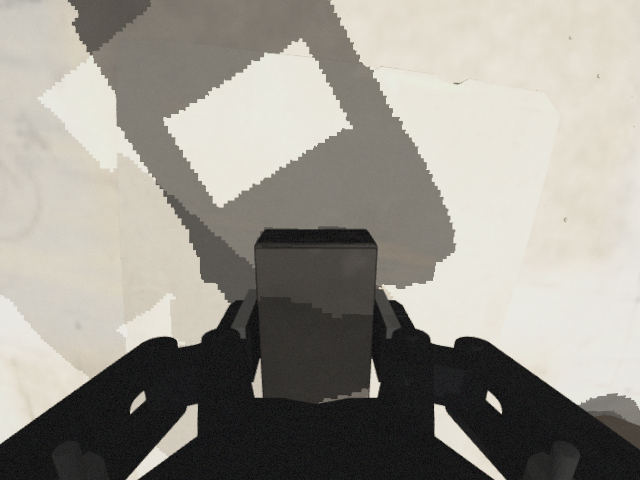

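The block is over the middle of the board's near part, with its underside at about 55 mm. I'll lower it 3.7 cm.

```bash
python3 -m creep '30 0 0 1 0;30 0 0 2 0;30 0 0 3 0;30 0 0 3.5 0;30 0 0 3.7 0;30 0 0 3.75 0;30 0 0 3.75 0;30 0 0 3.75 0'; python3 -c "
from h import *
print(sense()['contact_force'],sense()['eef_pos'])"
```

```text
clock: 21.55
eef_pos: [485.5, 347.6, 194.5]
tcp_rot: [3.141, -0.003, 1.639]
contact_force: [0.2, -0.0, -1.8]
opening: 0.529
[ 0.15796312 -0.02026086 -1.7841176 ] [485.54638231 347.60041362 194.52521332]
```

```bash
python3 -m creep '30 0 0 0.1 0;30 0 0 0.1 0;55 0 0 0.1 0;60 0 0 0.1 0;65 0 0 0.1 0;70 0 0 0.1 0;75 0 0 0.1 0;75 0 0 0.1 0;75 0 0 0 0;75 0 0 -2 0;75 0 0 -5 0;75 0 0 -9 0;75 0 0 -14 0;75 0 0 -19 0;75 0 0 -22 0;75 0 0 -22 0;75 0 0 -22 0;75 0 0 -22 0'; python3 - <<'E'
from h import *
import pickle
np.set_printoptions(precision=1,suppress=True)
n="wrist"
i=camera_info(n); p,d=grab_frame(n); cv2.imwrite(f"pics/w12.png",p)
v,u=np.mgrid[0:480,0:640]; P=dep(i,np.c_[u.ravel(),v.ravel()],d)
m=(P[:,2]>38)&(P[:,2]<50)&(np.abs(P[:,0]-485)<60)&(np.abs(P[:,1]-347)<50)
M=cv2.morphologyEx(m.reshape(480,640).astype(np.uint8),cv2.MORPH_OPEN,np.ones((5,5)));Q=P[M.ravel()>0]
r=cv2.minAreaRect(Q[:,:2].astype(np.float32));print(r,Q.mean(0))
A=np.c_[Q[:,:2],np.ones(len(Q))];print("slope",np.linalg.lstsq(A,Q[:,2],rcond=None)[0][:2].round(3))
n="top"; i=camera_info(n); p,d=grab_frame(n); cv2.imwrite("pics/t12.png",cv2.convertScaleAbs(p,alpha=1.6))
n="scene"; i=camera_info(n); p,d=grab_frame(n); cv2.imwrite("pics/s12.png",p)
print(sense()['contact_force'])
E
```

```text
clock: 23.35
eef_pos: [485.0, 346.6, 413.0]
tcp_rot: [-3.14, -0.002, 1.639]
contact_force: [-0.8, 0.3, 1.0]
opening: 0.754
((485.5818786621094, 347.7200622558594), (74.01174926757812, 45.8941764831543), 3.557345151901245) [483.9 347.7  43.5]
slope [0. 0.]
[-0.  -0.4  0.3]
```

View pics/w12.png

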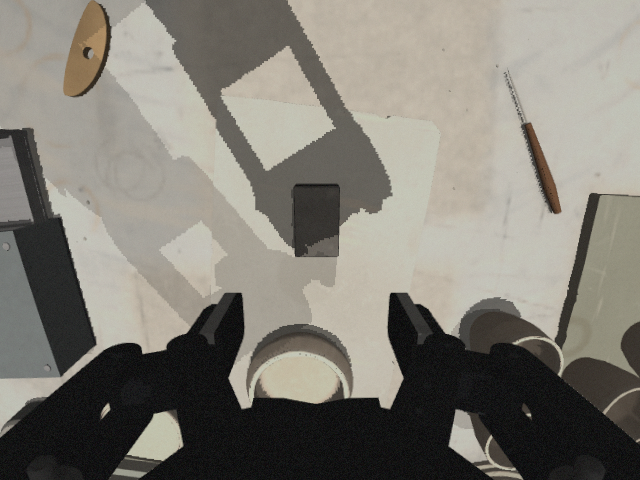

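View pics/t12.png

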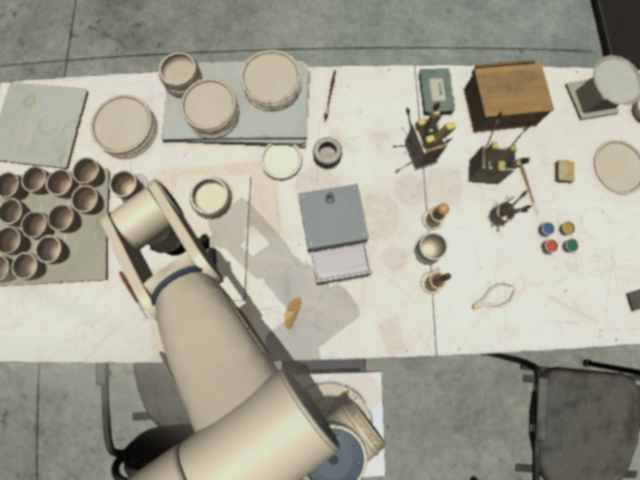

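View pics/s12.png

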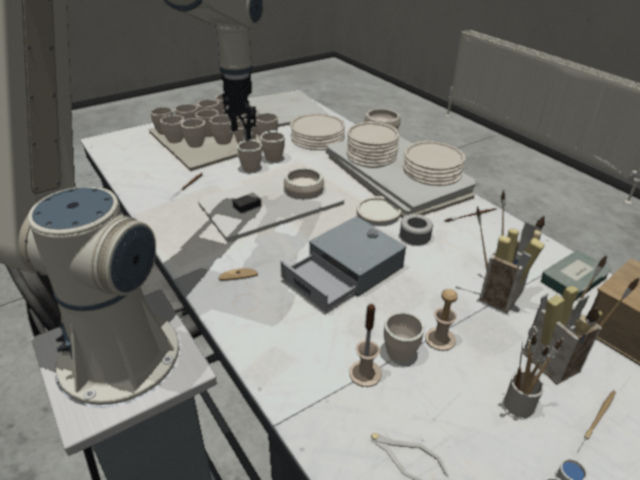

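The block lies flat on the board at (316,220) in the wrist view, with its top at 43.5 mm and no slope. The bowl is untouched, the tray is out, and the pin is upright at (370,320) in the scene view. I'll hand in.

```bash
python3 -c "
from rig import *
print(sign_off())"
```

```text
the job is handed in; nothing more can be done
None
```

I handed the job in at about 23.5 s of the 61 s allowed. `sign_off` reports no verdict, so what follows rests on my own checks. I pulled the pin out, pressed the latch through the funnel hole at about 4 N until the tray sprang out, and put the pin back in its holder. Only then did I move the block from the tray to the near half of the board.

**Last checks:**
- **Block:** its centre is at (486, 348) mm, about 80 mm to the near side of the board's centre. It lies flat, with its top at 43.5 mm and no measurable slope, and well clear of the bowl.
- **Pin:** after I let go, the top was within about 0.5 mm of its starting place, at 194 mm height. It still looked upright in the last scene picture.
- **Tray:** it looks fully out in the last top and scene pictures, but I did not measure how far.
- **Other things:** the bowl, cup, rammer and its holder look unmoved in the last pictures. The gripper is clear of everything, about 200 mm above the block.

**Disagreements:** the scene and top cameras differed by up to about 10 mm at the funnel and 13 mm at the cup, so I used the wrist camera for the hole and the block. The board came out about 4 mm short in length and 3 mm short in width in the top view, which is well inside the placing margin. No check failed.

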